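# Stow a spray can in its van dock and drop the retaining bar

### The job

The van is about to leave: stow the loose white-and-blue spray can in the empty can dock. Without gripping or lifting it, push it low on its body with the fingers so that it slides standing along the bench, without rocking or toppling, right into the dock; then push that dock's upright retaining bar over and down until it lies fully shut across the front of the can. Push gently, and leave the other cans and everything else on the bench where they are.

Things in the scene. Friction and masses are not known exactly. Their poses are not given: they have to be found in the camera images.
- spray_can: the loose can to stow: white, blue band, blue cap. Round body 62 mm across up to 157 mm, cap 53 mm across up to 205 mm; 0.3 to 0.45 kg. Bench friction 0.45 to 0.75 of its weight: pushed higher than about 40 mm above the bench it can tip. Thin-walled, pressurised: over 25 N from the fingers counts as squeezing or ramming. Origin: centre of its underside; z up its axis
- dock_a: the empty can dock: grey sheet-steel pocket fixed to the bench, no floor plate, open at front and top. Origin: on the bench in the middle of the bay, where the can belongs. x points into the bay (away from the robot, within 0.15 rad), y left, z up. Inner faces: back at x = +36 mm (150 mm high), sides at y = -44 and +44 mm (100 mm high behind x = -16 mm, 45 mm high from there to their front edge at x = -46 mm)
- bay_a (a point): the same point and axes as dock_a's origin. Also on the dock, in these axes: lips 45 mm high flare from the sides' front edges to x = -59, y = -57 and +57 mm; posts 12 mm square, 152 mm high, at x = -10, y = -53 and +53 mm, each with an arm 18 mm deep at the top reaching forward to x = -40. Three such docks stand side by side about 150 mm apart, in any order; only this one is empty
- bar_a (a joint): retaining bar of the empty dock: yellow round bar, 10 mm across. Pivot at x = -46, y = +53, z = 140 mm of dock_a, axis along x. 0 rad: shut, level across the front, end over the right-hand post. Grows as it opens: 1.57 straight up above the left-hand post, stop at 1.75, starts at 1.3 to 1.7. Stiff pivot (0.09 N m): it stays where it is left, so push it all the way down
- bar_a_tip (a point): free end of that bar, on its axis, 118 mm from the pivot; the last 26 mm carry a black rubber sleeve of 14 mm diameter
- dock_b: a can dock like dock_a, with its origin and axes the same, but occupied by the red can and its bar shut
- dock_c: a can dock like dock_a, with its origin and axes the same, but occupied by the green can and its bar shut
- bar_b (a joint): retaining bar of dock_b, shut (0 rad); leave it shut
- bar_c (a joint): retaining bar of dock_c, shut (0 rad); leave it shut
- red_can: a spray can of the same size and shape (62 mm diameter, 205 mm tall), red with a pale band and red cap, standing in another dock behind its shut bar; leave it there. Origin: centre of its underside
- green_can: a spray can of the same size and shape (62 mm diameter, 205 mm tall), green with a pale band and black cap, standing in another dock behind its shut bar; leave it there. Origin: centre of its underside
- paint_tin: round metal paint tin, 109 mm diameter, 122 mm tall, standing beside the docks; leave alone. Origin: centre of its underside
- cartridge: sealant cartridge, white with an orange band, 48 mm diameter, 217 mm tall, standing beside the docks; leave alone. Origin: centre of its underside
- filler_tub: white and yellow plastic tub with a green lid, 98 mm diameter, 92 mm tall, at the side; leave alone. Origin: centre of its underside
- tape_roll: blue roll of masking tape lying flat, 110 mm diameter, 36 mm tall; leave alone. Origin: centre of its underside
- putty_knife: putty knife lying flat, 200 mm long, 75 mm wide blade, 18 mm tall; leave alone. Origin: 97 mm from the handle's end, on the bench; x towards the blade
- paint_brush: paint brush lying flat, 208 mm long, 52 mm wide, 17 mm tall; leave alone. Origin: on the bench, 123 mm from the handle's end; x towards the bristles
Mind the look-alikes: they are no part of the job. What is shaped like the dock_a but pink is not meant.

How it is judged:
By the outcome, as a careful person would: the job done as asked, in the order asked, and still so for the second after the job is handed in, with the robot touching nothing.
It also fails if it takes over 72 s, if anything falls off the work surface, if the arm or the gripper's body presses on something with over 40 N, if the wrist force passes 120 N, or if a joint passes its speed limit or range.

### The arm

A 6-joint arm with a two-finger parallel gripper is mounted at the origin on the work surface. World frame = base frame: x ahead of the robot, y to its left, z up, the work surface at z = 0. Lengths are in m, angles in rad, forces in N, time in s.
With the tool pointing down it reaches from about 0.325 to 0.9 m from the base axis. Payload 3.5 kg.
Tool frame: the origin (TCP) lies midway between the tips of the shut fingers; the grasp point (between the pads) lies 19 mm behind it; x points along the fingers, z is the direction in which the jaws open and shut, and the axes are right-handed (so a half turn about x gives the same grasp; the last joint's range is limited). The gripper opens to 85 mm and grips with 20 to 120 N. Pads are 22 mm wide; open, the fingers measure 114 mm over their backs; the gripper's body (76 mm by 85 mm) begins 54 mm behind the grasp point. The pads swing forward as they close: fully open they stand 13 mm farther back than shut.
Start: joints at [-1.205, 0.276, -0.026, 1.268, 0, 1.467], TCP at [0.282, -0.558, 0.231] pointing down, gripper open.
Joint ranges: [-3.12, 3.12], [-0.85, 1.88], [-1.08, 1.24], [-1.95, 2.15], [-1.57, 1.53], [-3.14, 3.14]. Speed limits (rad/s): [2.57, 2.57, 3.14, 3.14, 3.14, 3.14].

### API

Orientations are given as a unit quaternion [x, y, z, w].
In Python, from station import observe, eyes, order gives the robot as it stands. The module is installed in compiled form; this text tells all that it offers.
- The arm moves only by the tool step_arm, never from a script. Its argument "targets" is a list that holds one entry, the list of rows, each a list of 7 numbers: the shift along the tool's x, y, z in cm, then the turn, a rotation vector about the tool's x, y, z in degrees, then the opening, from 0 (shut) to 1 (fully open). In form: [[[x, y, z, ax, ay, az, grip], ...]]. A call has exactly 10 rows; each row is the pose to reach, as a shift and turn from the pose commanded when the call began, along the tool's axes at that moment; what a row does not reach only later rows make up. A row lasts 1/12 s, in which the tool goes at most 41.7 mm and 7.16 degrees, less where a joint would pass 70% of its speed; a pose out of reach is approached as far as the arm can. A call with a gripper value outside its range is refused whole. The fingers move at their own pace and stop on an object; the grip force is fixed at half the most. Time passes only in rows, so rows that repeat a pose let the fingers close, or fill a call up. It gives the time, the measured TCP pose, the force and the opening at its end, in the units of the state.
- observe(): the state, without advancing time (a new reading comes with each control period).
- eyes.get_image(name): name is "scene" or "top" or "wrist"; returns the picture (400x640x3 uint8, red, green, blue); there is no depth.
- eyes.get_calibration(name): a dict with "fx", "fy", "cx", "cy" (pixels), "R" (3x3) and "t" (3): a world point X has camera coordinates R X + t; the wrist camera has in their place "hand_eye" (4x4, takes a point from camera to tool coordinates, whose origin is the TCP and whose axes are the tool frame's). Camera axes: x right, y down, z forward; pixel columns grow to the right and rows downward; lengths in m; the calibration is good to about 2 mm. A picture is of the moment at which its call begins: read the wrist's pose just before it. get_calibration takes no time and is no camera call.
- order.finish_job(): hands the job in, once; it reports no verdict.
The state is a dict: "time_s": time; "joint_positions": joint angles; "qd": joint speeds; "tau": joint torques, N m; "tool_pos": TCP position; "eef_rot": TCP orientation; "force": force on the tool from outside, world axes, zero at the start; "moment": the same for the moment, N m; "gripper_width": finger opening in m.
Only numpy, scipy, OpenCV 4.12 (cv2) and the standard library are available. Lean on these libraries where they do the work, as an engineer would, in place of code of your own. Each camera call takes 0.05 s, during which the arm holds its last target.

## Working session

There is one attempt and no reset: what is moved stays moved. The work goes in short steps, Python scripts to look and compute and a tool call to move; the robot and the scene stay as the last step left them, time stands still between calls to the robot, and variables do not carry over. Pictures are saved under pics/ and viewed, and the job is handed in when it is done.

Besides the shell and the picture viewer there is one more tool, called after "Emit:" as name(argument=value, ...), one argument or row to a line, values as JSON. step_arm: Moves the arm, as the interface text tells. Its arguments: {"type":"object","properties":{"targets":{"type":"array"}},"required":["targets"]}

```bash
mkdir -p pics
python3 - <<'E'
from station import observe, eyes
import cv2
s=observe(); print(s)
for n in ("scene","top","wrist"):
    im=eyes.get_image(n); cv2.imwrite(f"pics/{n}0.png",im[:,:,::-1]); print(n,eyes.get_calibration(n))
E
```

```text
{'time_s': 0.0, 'joint_positions': array([-1.20545176e+00,  2.77138466e-01, -2.79040970e-02,  1.26801295e+00,
        2.31328153e-06,  1.46739248e+00]), 'qd': array([-0.00113389, -0.000293  , -0.00017554,  0.00157744,  0.00011952,
        0.00065567]), 'tau': array([-7.49082828e-04, -4.45513558e+01,  2.95201099e+01,  1.62728084e-02,
       -6.23192318e-05,  4.78042438e-06]), 'tool_pos': array([ 0.28206075, -0.55684394,  0.23014538]), 'eef_rot': array([ 0.37069937,  0.60307994, -0.36972567,  0.6018135 ]), 'force': array([ 0.05906935,  0.45783842, -0.61631377]), 'moment': array([-0.0403869 , -0.00310684, -0.03303278]), 'gripper_width': 0.08545429041405442}
scene {'fx': 502.1698474989234, 'fy': 502.1698474989234, 'cx': 320.9454089864108, 'cy': 202.0322964886372, 'R': array([[ 0.89552337,  0.44496877, -0.00637852],
       [ 0.25522071, -0.52528157, -0.81175222],
       [-0.36455491,  0.72531515, -0.58396717]]), 't': array([-0.46796726, -0.01691687,  1.65053253])}
top {'fx': 464.40547275144087, 'fy': 464.40547275144087, 'cx': 317.6855512587841, 'cy': 198.19863729227075, 'R': array([[-0.02376675, -0.99967303,  0.00943289],
       [-0.99128394,  0.02234219, -0.12983444],
       [ 0.12958123, -0.01243642, -0.99149082]]), 't': array([0.01672938, 0.54230651, 1.2398898 ])}
wrist {'fx': 333.2407016019741, 'fy': 333.2407016019741, 'cx': 318.53609632520414, 'cy': 203.05897066305565, 'hand_eye': array([[-3.19245648e-04, -2.58287600e-01,  9.66068017e-01,
        -1.42619405e-01],
       [-5.04126671e-04, -9.66067902e-01, -2.58287736e-01,
         6.46463327e-02],
       [ 9.99999822e-01, -5.69477889e-04,  1.78203306e-04,
         1.11174738e-03],
       [ 0.00000000e+00,  0.00000000e+00,  0.00000000e+00,
         1.00000000e+00]])}
```

View pics/scene0.png

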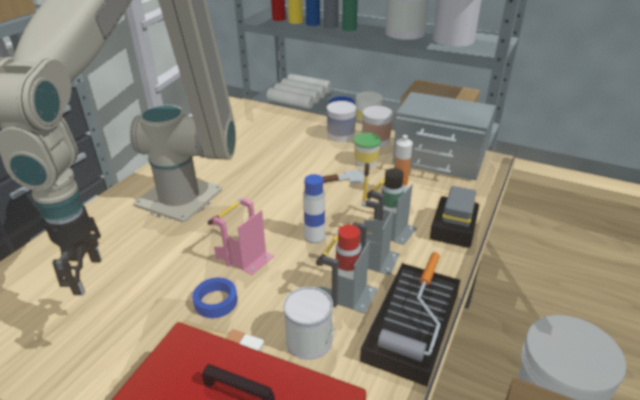

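View pics/top0.png

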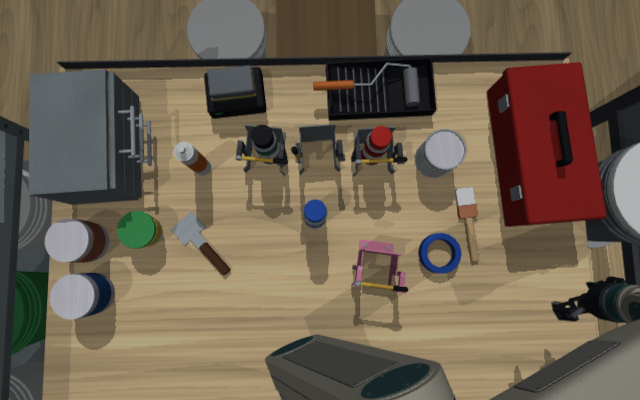

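View pics/wrist0.png

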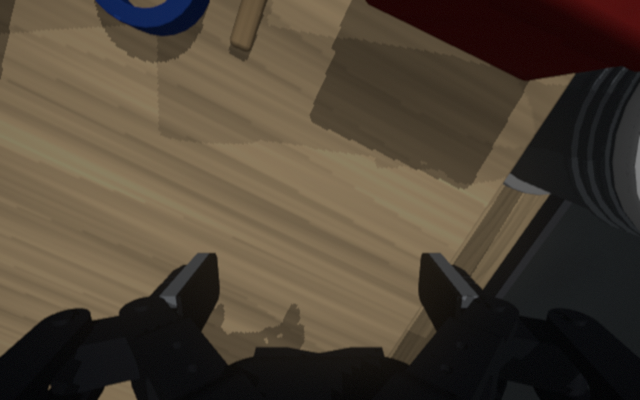

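The top view shows three grey docks: the left one holds the green can at (264,140), the middle one at (318,145) is empty, and the right one holds the red can at (378,140). The loose can is at (315,211). The pink dock at (380,265) is the look-alike. So the middle grey dock fits, and I'll confirm it in an enlarged crop.

Run:
```python
import cv2
a=cv2.imread("pics/top0.png")[105:240,225:415]; cv2.imwrite("pics/ctop.png",cv2.resize(a,None,fx=4,fy=4,interpolation=cv2.INTER_CUBIC))
a=cv2.imread("pics/scene0.png")[150:320,285:425]; cv2.imwrite("pics/cscene.png",cv2.resize(a,None,fx=3.5,fy=3.5,interpolation=cv2.INTER_CUBIC))
```

```text
(no output)
```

View pics/ctop.png

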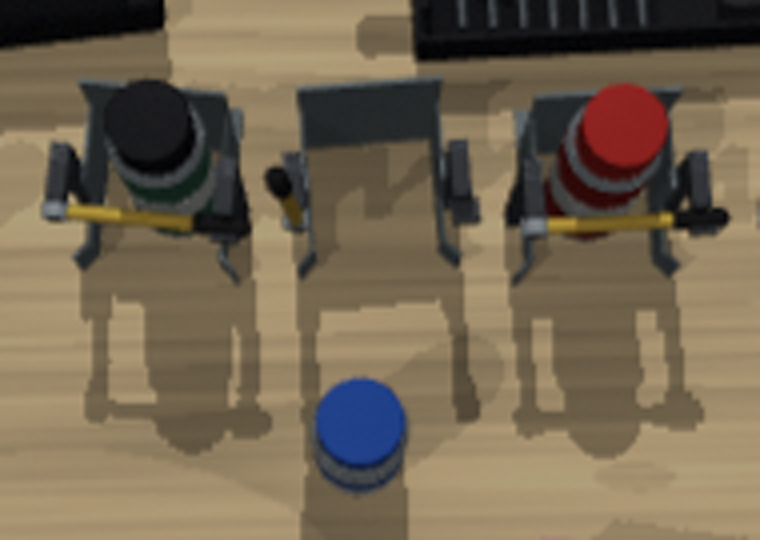

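View pics/cscene.png

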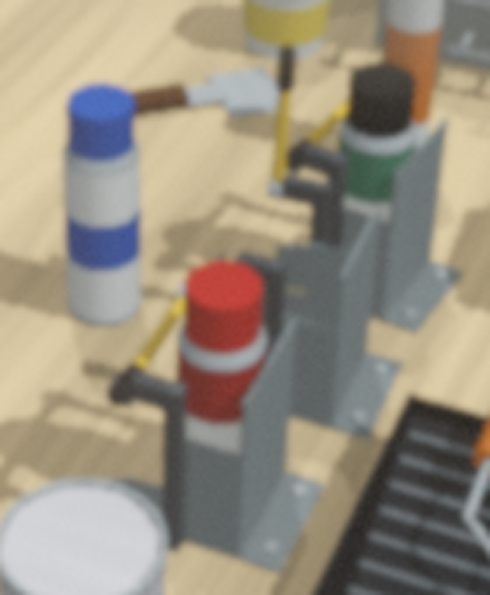

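The crop confirms it. The empty dock's back plate runs from (299,127) to (335,126) in top-image pixels, and its bar stands up at the left around (297,152). Next I measure the poses.

```bash
cat > h.py <<'E'
import numpy as np, cv2
from scipy.spatial.transform import Rotation as Rn
from scipy.optimize import least_squares
from station import observe, eyes
C={n:eyes.get_calibration(n) for n in("scene","top")}
def proj(n,X):
    c=C[n]; p=np.atleast_2d(X)@np.array(c["R"]).T+c["t"]
    return np.c_[c["fx"]*p[:,0]/p[:,2]+c["cx"],c["fy"]*p[:,1]/p[:,2]+c["cy"]]
def ray(n,uv,z):
    c=C[n];R=np.array(c["R"]);o=-R.T@c["t"];d=R.T@np.array([(uv[0]-c["cx"])/c["fx"],(uv[1]-c["cy"])/c["fy"],1])
    return o+d*(z-o[2])/d[2]
def circ(x,y,r,z,n=40):
    a=np.linspace(0,2*np.pi,n);return np.c_[x+r*np.cos(a),y+r*np.sin(a),0*a+z]
def dockpts(p,P):
    x,y,t=p;P=np.atleast_2d(P);c,s=np.cos(t),np.sin(t)
    return np.c_[x+c*P[:,0]-s*P[:,1],y+s*P[:,0]+c*P[:,1],P[:,2]]
def wproj(X,s,c=None):
    c=eyes.get_calibration("wrist") if c is None else c
    H=np.array(c["hand_eye"]);T=np.eye(4);T[:3,:3]=Rn.from_quat(s["eef_rot"]).as_matrix();T[:3,3]=s["tool_pos"]
    M=np.linalg.inv(T@H);p=np.atleast_2d(X)@M[:3,:3].T+M[:3,3]
    return np.c_[c["fx"]*p[:,0]/p[:,2]+c["cx"],c["fy"]*p[:,1]/p[:,2]+c["cy"]]
E
python3 - <<'E'
from h import *
def ct(u,v): return (u/4-.375+225, v/4-.375+105)
def cs(u,v): k=3.5; return (u/k-.36+285, v/k-.36+150)
print("can top",ray("top",ct(360,422),.205),"scene",ray("scene",cs(102,103),.205))
# dock fit
obs=[("top",ct(298,90),(.037,.046,.150)),("top",ct(440,81),(.037,-.046,.150)),
("top",ct(302,274),(-.059,.057,.022)),("top",ct(458,264),(-.059,-.057,.022)),
("scene",cs(279,245),(.037,.046,.150)),("scene",cs(375,205),(.037,-.046,.150))]
# note in scene, right side ambiguous; inspect via residuals
for use in ([0,1,2,3],):
    f=lambda p:np.concatenate([proj(obs[i][0],dockpts(p,[obs[i][2]]))[0]-obs[i][1] for i in use])
    r=least_squares(f,[.75,0,0]);print(r.x,r.fun)
p=r.x
blue=[]
for n in("top","scene"):
    im=cv2.imread(f"pics/{n}0.png")
    im=cv2.resize(im,None,fx=4,fy=4,interpolation=cv2.INTER_CUBIC)
    def dl(P,col):
        q=np.int32(np.round((proj(n,P)+.5)*4-.5));cv2.polylines(im,[q],False,col,1,cv2.LINE_AA)
    for z in (0,.045): 
        dl(dockpts(p,[(-.059,.057,z),(-.046,.044,z),(.036,.044,z),(.036,-.044,z),(-.046,-.044,z),(-.059,-.057,z)]),(0,255,0))
    dl(dockpts(p,[(.036,.044,0),(.036,.044,.15),(.036,-.044,.15),(.036,-.044,0)]),(0,0,255))
    for s in(1,-1): dl(dockpts(p,[(-.010,.053*s,.0),(-.010,.053*s,.152),(-.04,.053*s,.152)]),(255,0,255))
    for a in (1.3,1.5,1.7): dl(dockpts(p,[(-.046,.053,.14),(-.046,.053-.118*np.cos(a),.14+.118*np.sin(a))]),(255,255,0))
    X=ray("top",ct(360,422),.205)
    dl(circ(X[0],X[1],.0265,.205),(0,255,255));dl(circ(X[0],X[1],.031,.0),(0,255,255));dl(circ(X[0],X[1],.031,.157),(0,255,255))
    a=dict(top=(400,880,900,1560),scene=(640,1200,1140,1700))[n]
    cv2.imwrite(f"pics/ov_{n}.png",im[a[0]:a[1],a[2]:a[3]])
E
```

```text
can top [0.49204233 0.01422424 0.205     ] scene [0.49709456 0.01068587 0.205     ]
[6.76688125e-01 6.57581453e-04 5.53621722e-02] [-0.04168589  0.01314479  0.44226068 -0.41190146 -1.04313133  0.51008832
  0.60692764 -0.09174781]
```

View pics/ov_top.png

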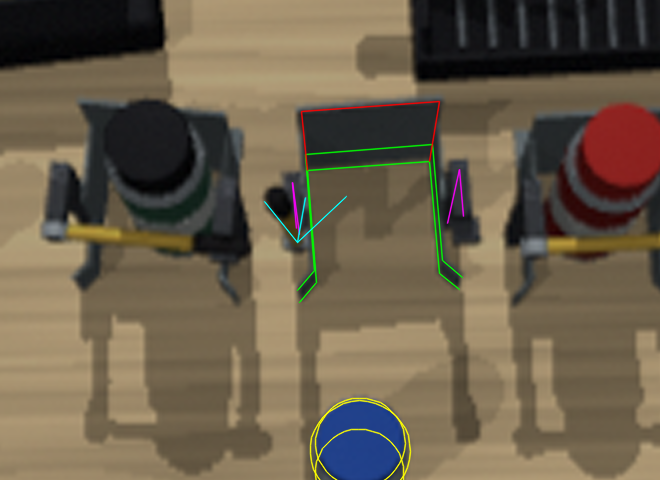

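View pics/ov_scene.png

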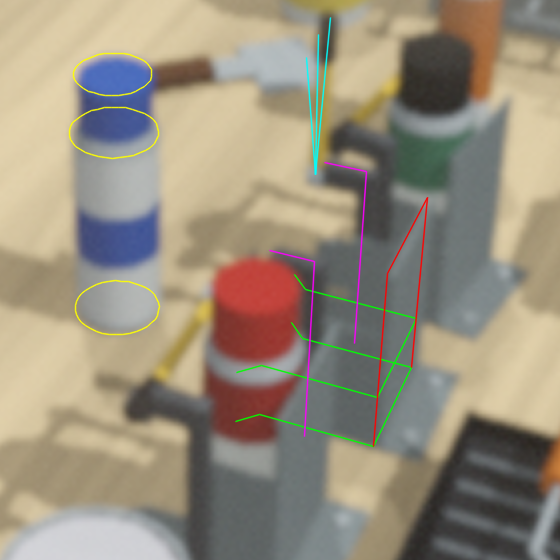

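Run:
```python
from h import *
s=observe();print(Rn.from_quat(s["eef_rot"]).as_matrix().round(3))
q=s["joint_positions"];print("radial",np.cos(q[0]),np.sin(q[0]))
# other objects from top view (rough)
for n,uv,z in (("tin",(443,150),.122),("tape",(440,253),.036),("pink",(380,265),.1),("red",(380,138),.205),("green",(263,137),.205),("knife_handle",(228,271),.015)): print(n,ray("top",uv,z).round(3))
```

```text
[[-0.001  0.892  0.452]
 [ 0.002  0.452 -0.892]
 [-1.     0.    -0.002]]
radial 0.35731456296205993 -0.9339841021640743
tin [ 0.65  -0.323  0.122]
tape [ 0.385 -0.324  0.036]
pink [ 0.358 -0.15   0.1  ]
red [ 0.664 -0.148  0.205]
green [0.672 0.135 0.205]
knife_handle [0.35  0.253 0.015]
```

```bash
cat >> h.py <<'E'
def toolR(yaw,tilt):
    c,s=np.cos(np.radians(tilt)),np.sin(np.radians(tilt))
    M=np.array([[s,-c,0],[0,0,1],[-c,-s,0]],float)
    return Rn.from_euler('z',yaw)*Rn.from_matrix(M)
def delta(pos,R,s=None):
    s=s or observe();R0=Rn.from_quat(s["eef_rot"])
    d=R0.inv().apply(np.array(pos)-s["tool_pos"])*100
    print("shift cm",d.round(2),"rot deg",np.degrees((R0.inv()*R).as_rotvec()).round(2))
def st():
    s=observe();R=Rn.from_quat(s["eef_rot"]).as_matrix()
    print("t",round(s["time_s"],2),"pos",s["tool_pos"].round(4),"F",s["force"].round(2),"q",s["joint_positions"].round(3),"w",round(s["gripper_width"],4));print(R.round(3).tolist());return s
E
python3 -c "
from h import *
delta((.40,.012,.30),toolR(0,0));delta((.40,.012,.30),toolR(0,40))"
```

```text
shift cm [ -6.87  36.22 -45.45] rot deg [-1.5314e+02 -2.0000e-02 -1.4000e-01]
shift cm [ -6.87  36.22 -45.45] rot deg [-144.99  -52.79  -12.73]
```

Emit:
step_arm(
  targets=[
    [[-2,1.6,-2,-7,0,0,0.35],[-4,3.2,-4,-14,0,0,0.35],[-6,4.8,-6,-21,0,0,0.35],[-7,6.5,-8.2,-28,0,0,0.35],[-7,8.2,-10.3,-35,0,0,0.35],[-7,9.8,-12.3,-42,0,0,0.35],[-7,11.5,-14.4,-49,0,0,0.35],[-7,13.2,-16.5,-56,0,0,0.35],[-7,14.8,-18.6,-63,0,0,0.35],[-7,16.5,-20.7,-70,0,0,0.35]],
  ],
)

```text
time_s: 0.98
tool_pos: [0.3358, -0.2969, 0.301]
eef_rot: [-0.044, 0.706, 0.044, 0.706]
force: [1.7, -0.3, -0.1]
gripper_width: 0.0299
```

```bash
python3 -c "
from h import *
st();delta((.40,.012,.30),toolR(0,0));delta((.40,.012,.30),toolR(0,40))"
```

```text
t 0.98 pos [ 0.3358 -0.2969  0.301 ] F [ 1.71 -0.31 -0.11] q [-0.868 -0.072 -0.27   1.374  0.     0.577] w 0.0299
[[-0.0, -0.125, 0.992], [0.0, 0.992, 0.125], [-1.0, 0.0, -0.0]]
shift cm [ 0.11 29.84 10.23] rot deg [-8.281e+01  1.000e-02 -3.000e-02]
shift cm [ 0.11 29.84 10.23] rot deg [-79.18 -28.81 -32.71]
```

Emit:
step_arm(
  targets=[
    [[0,3,1,-6,-2.2,-2.5,0.35],[0,6,2,-12,-4.4,-5,0.35],[0,9,3,-18,-6.6,-7.5,0.35],[0,12,4,-24,-8.7,-9.9,0.35],[0,15,5,-30,-10.9,-12.4,0.35],[0,18,6,-36,-13.1,-14.9,0.35],[0,21,7,-42,-15.3,-17.3,0.35],[0,24,8,-48,-17.5,-19.8,0.35],[0,27,9,-54,-19.6,-22.3,0.35],[0,29.8,10.2,-60,-21.8,-24.8,0.35]],
  ],
)

```text
time_s: 1.82
tool_pos: [0.401, 0.0114, 0.3013]
eef_rot: [-0.521, 0.426, 0.247, 0.697]
force: [1.3, -0.1, -0.5]
gripper_width: 0.0294
```

```bash
python3 -c "
from h import *
s=st();delta((.41,.012,.20),toolR(0,40))
cv2.imwrite('pics/w1.png',eyes.get_image('wrist')[:,:,::-1])"
```

```text
t 1.82 pos [0.401  0.0114 0.3013] F [ 1.33 -0.11 -0.52] q [-0.098 -0.568 -0.711  0.877 -0.047  0.258] w 0.0294
[[0.515, -0.789, 0.335], [-0.098, 0.334, 0.937], [-0.851, -0.516, 0.095]]
shift cm [ 9.08  4.54 -0.6 ] rot deg [-19.14  -7.09  -7.75]
```

View pics/w1.png

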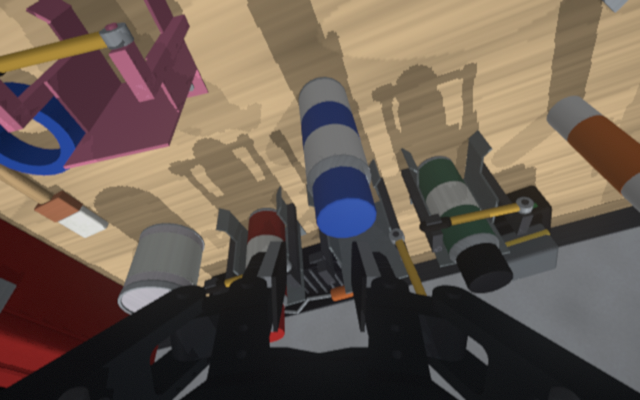

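Emit:
step_arm(
  targets=[
    [[0.9,0.45,0,-4,-1.5,-1.6,0.35],[1.8,0.9,-0.1,-8,-3,-3.2,0.35],[2.7,1.35,-0.2,-12,-4.5,-4.8,0.35],[3.6,1.8,-0.3,-16,-6,-6.4,0.35],[4.6,2.3,-0.3,-19.1,-7.1,-7.7,0.35],[5.5,2.7,-0.4,-19.1,-7.1,-7.7,0.35],[6.4,3.2,-0.4,-19.1,-7.1,-7.7,0.35],[7.3,3.6,-0.5,-19.1,-7.1,-7.7,0.35],[8.2,4.1,-0.5,-19.1,-7.1,-7.7,0.35],[9.1,4.5,-0.6,-19.1,-7.1,-7.7,0.35]],
  ],
)

```text
time_s: 2.7
tool_pos: [0.4103, 0.0102, 0.1989]
eef_rot: [-0.638, 0.302, 0.299, 0.642]
force: [-0.0, 0.9, -0.2]
gripper_width: 0.0298
```

```bash
python3 -c "
from h import *
s=st();im=eyes.get_image('wrist')[:,:,::-1].copy()
cv2.imwrite('pics/w2.png',im)
im=cv2.resize(im,None,fx=2,fy=2,interpolation=cv2.INTER_CUBIC)
def dl(P,col):
    cv2.polylines(im,[np.int32(wproj(P,s)*2+.5)],False,col,1,cv2.LINE_AA)
for r,z in((.031,0),(.031,.157),(.0265,.205)): dl(circ(.494,.0125,r,z),(0,255,255))
p=(.677,.0007,.055)
for z in (0,.045): dl(dockpts(p,[(-.059,.057,z),(-.046,.044,z),(.036,.044,z),(.036,-.044,z),(-.046,-.044,z),(-.059,-.057,z)]),(0,255,0))
dl(dockpts(p,[(.036,.044,0),(.036,.044,.15),(.036,-.044,.15),(.036,-.044,0)]),(0,0,255))
for a in (1.3,1.5,1.7): dl(dockpts(p,[(-.046,.053,.14),(-.046,.053-.118*np.cos(a),.14+.118*np.sin(a))]),(255,255,0))
im=im[:600,240:1040];cv2.imwrite('pics/w2o.png',cv2.rotate(im,cv2.ROTATE_180))
"
```

```text
t 2.7 pos [0.4103 0.0102 0.1989] F [-0.01  0.88 -0.15] q [-0.244 -0.588 -1.001  0.478  0.153 -0.182] w 0.0298
[[0.639, -0.769, 0.006], [-0.002, 0.007, 1.0], [-0.769, -0.639, 0.003]]
```

View pics/w2o.png

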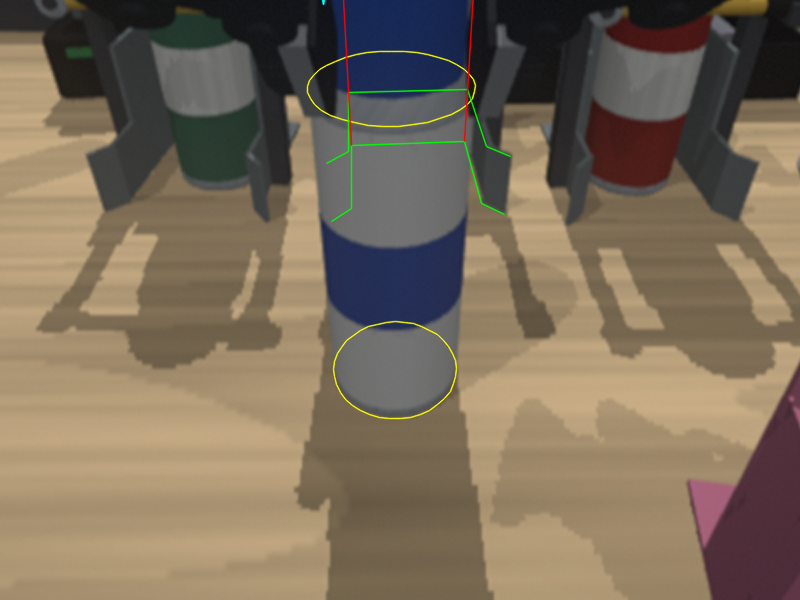

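```bash
python3 -c "
import cv2
im=cv2.imread('pics/w2.png');im=cv2.rotate(im,cv2.ROTATE_180)
a=cv2.imread('pics/w2o.png')[0:260,250:560]
cv2.imwrite('pics/w2z.png',cv2.resize(a,None,fx=2.3,fy=2.3))
from h import *
delta((.44,.0122,.10),toolR(0,27));delta((.44,.0122,.020),toolR(0,27))
"
```

```text
shift cm [9.41 3.71 0.16] rot deg [-0.42 -0.04 12.49]
shift cm [15.58  8.8   0.13] rot deg [-0.42 -0.04 12.49]
```

View pics/w2z.png

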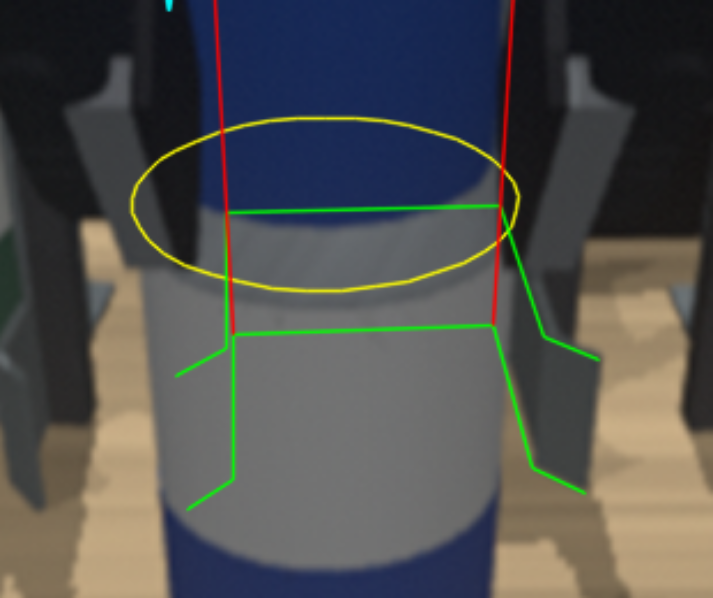

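Emit:
step_arm(
  targets=[
    [[1.5,0.4,0,0,0,3,0.2],[3,0.9,0,0,0,6,0.2],[4.5,1.4,0,0,0,9,0.2],[6,2,0.1,-0.4,0,12.5,0.2],[7.5,2.6,0.1,-0.4,0,12.5,0.2],[8.7,3.3,0.1,-0.4,0,12.5,0.2],[9.9,4.1,0.1,-0.4,0,12.5,0.2],[10.9,4.9,0.1,-0.4,0,12.5,0.2],[11.8,5.6,0.1,-0.4,0,12.5,0.2],[12.5,6.25,0.1,-0.4,0,12.5,0.2]],
  ],
)

```text
time_s: 3.58
tool_pos: [0.4426, 0.0113, 0.0632]
eef_rot: [0.604, -0.369, -0.368, -0.603]
force: [-0.1, -0.0, -0.4]
gripper_width: 0.017
```

```bash
python3 -c "
from h import *
st()
delta((.44,.0122,.020),toolR(0,27));delta((.452,.0122,.019),toolR(0,31))
cv2.imwrite('pics/s3.png',eyes.get_image('scene')[100:340,200:520,::-1].repeat(2,0).repeat(2,1))
"
```

```text
t 3.58 pos [0.4426 0.0113 0.0632] F [-0.08 -0.01 -0.41] q [-0.172 -0.141 -0.993  0.25   0.077 -0.154] w 0.017
[[0.458, -0.889, 0.0], [-0.001, -0.0, 1.0], [-0.889, -0.458, -0.001]]
shift cm [3.72 2.21 0.1 ] rot deg [ 0.02 -0.07  0.23]
shift cm [4.36 1.19 0.1 ] rot deg [ 0.02 -0.07 -3.77]
```

View pics/s3.png

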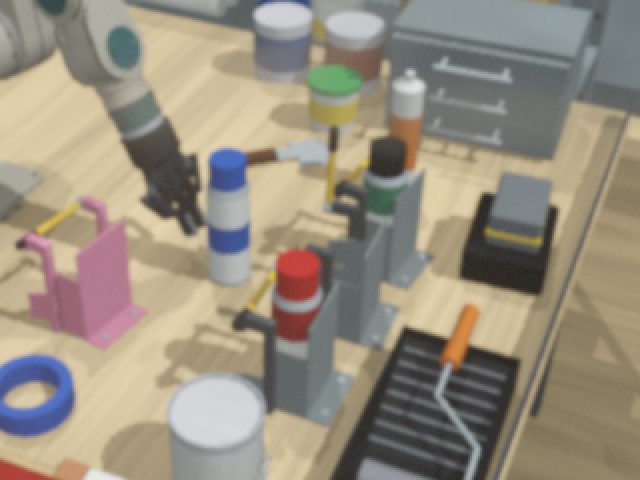

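Emit:
step_arm(
  targets=[
    [[0.6,0.35,0,0,0,0,0.2],[1.2,0.7,0,0,0,0,0.2],[1.8,1.05,0.1,0,0,0,0.2],[2.4,1.4,0.1,0,0,0,0.2],[3,1.75,0.1,0,0,0,0.2],[3.5,2,0.1,0,0,0,0.2],[3.8,2.1,0.1,0,0,0,0.2],[3.9,2,0.1,0,0,-1.5,0.2],[4,1.8,0.1,0,0,-3,0.2],[4.1,1.6,0.1,0,0,-3.8,0.2]],
  ],
)

```text
time_s: 4.47
tool_pos: [0.4511, 0.0123, 0.0221]
eef_rot: [0.616, -0.349, -0.348, -0.615]
force: [-0.6, 0.2, 0.6]
gripper_width: 0.0172
```

```bash
python3 -c "
from h import *
st()
delta((.464,.0122,.019),toolR(0,31));delta((.474,.0118,.019),toolR(0,33))
im=eyes.get_image('wrist');cv2.imwrite('pics/w4.png',im[::-1,::-1,::-1])
"
```

```text
t 4.47 pos [0.4511 0.0123 0.0221] F [-0.62  0.16  0.6 ] q [-0.174 -0.025 -1.076 -0.014  0.088 -0.15 ] w 0.0172
[[0.515, -0.857, -0.0], [-0.001, -0.001, 1.0], [-0.857, -0.515, -0.002]]
shift cm [ 0.93 -0.94 -0.01] rot deg [ 0.05 -0.07 -0.02]
shift cm [ 1.44 -1.8  -0.05] rot deg [ 0.05 -0.07 -2.02]
```

View pics/w4.png

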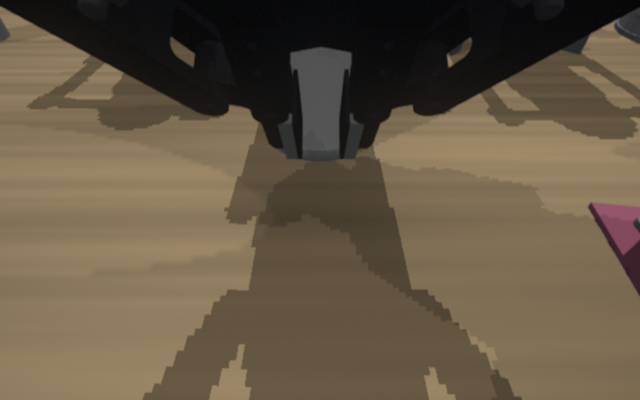

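Emit:
step_arm(
  targets=[
    [[0.05,-0.09,0,0,0,0,0.2],[0.13,-0.21,0,0,0,0,0.2],[0.21,-0.34,0,0,0,0,0.2],[0.31,-0.51,0,0,0,0,0.2],[0.41,-0.69,0,0,0,0,0.2],[0.52,-0.86,0,0,0,0,0.2],[0.64,-1.07,0,0,0,0,0.2],[0.77,-1.29,0,0,0,0,0.2],[0.9,-1.5,0,0,0,0,0.2],[1.03,-1.71,0,0,0,0,0.2]],
  ],
)

```text
time_s: 5.35
tool_pos: [0.4705, 0.0124, 0.0215]
eef_rot: [0.616, -0.349, -0.349, -0.615]
force: [-1.9, -0.5, 0.2]
gripper_width: 0.0173
```

```bash
python3 -c "
from h import *
st()
cv2.imwrite('pics/s5.png',eyes.get_image('scene')[140:300,260:460,::-1].repeat(4,0).repeat(4,1)[:600])
im=eyes.get_image('top');cv2.imwrite('pics/t5.png',im[100:250,220:420,::-1].repeat(4,0).repeat(4,1))
"
```

```text
t 5.35 pos [0.4705 0.0124 0.0215] F [-1.92 -0.47  0.21] q [-0.162  0.013 -1.039 -0.014  0.082 -0.141] w 0.0173
[[0.513, -0.858, -0.0], [-0.001, -0.001, 1.0], [-0.858, -0.513, -0.002]]
```

View pics/s5.png

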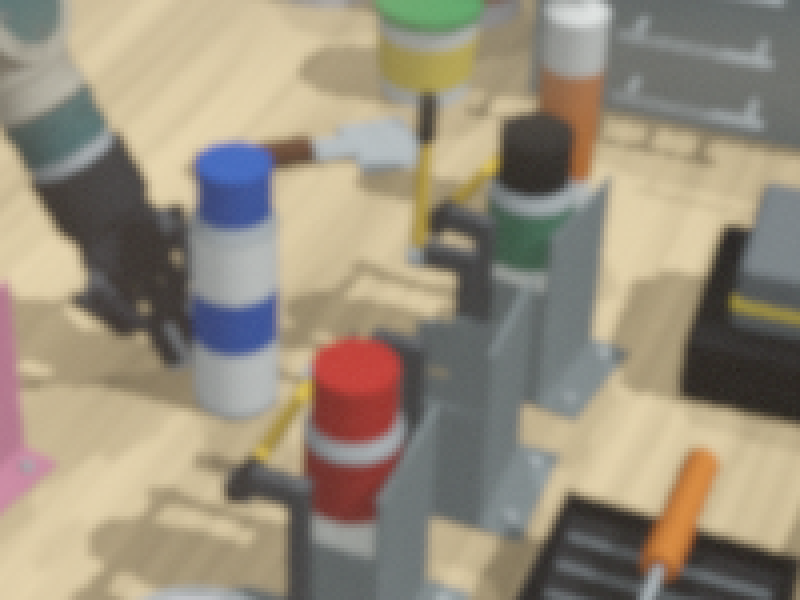

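View pics/t5.png

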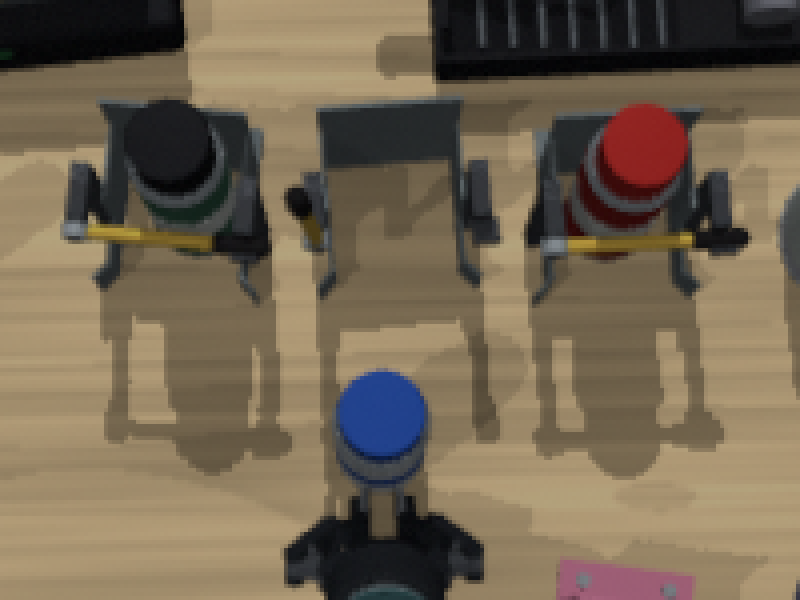

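```bash
cat >> h.py <<'E'
def cap(tag=None):
    im=eyes.get_image('top');hsv=cv2.cvtColor(im,cv2.COLOR_RGB2HSV)
    m=cv2.inRange(hsv,(105,150,100),(125,255,255));m[:, :290]=0;m[:,345:]=0;m[230:]=0
    n,l,stt,c=cv2.connectedComponentsWithStats(m);i=1+np.argmax(stt[1:,4])
    x0,y0,w,h,a=stt[i];(cx,cy),r=cv2.minEnclosingCircle(np.argwhere(l==i)[:,::-1].astype(np.float32))
    print("cap px",cx,cy,r,"bbox",x0,y0,w,h,"world",ray('top',(cx,cy),.205).round(4))
    if tag: cv2.imwrite(f'pics/{tag}.png',im[100:250,220:420,::-1].repeat(4,0).repeat(4,1))
E
python3 -c "
from h import *
cap()
delta((.51,.009,.019),toolR(0,36))"
```

```text
cap px 314.9322509765625 203.30645751953125 10.596885681152344 bbox 305 193 21 21 world [0.5083 0.0131 0.205 ]
shift cm [ 2.25 -3.2  -0.33] rot deg [ 0.06 -0.07 -5.08]
```

Emit:
step_arm(
  targets=[
    [[0.18,-0.28,-0.02,0,0,-0.4,0.2],[0.39,-0.58,-0.05,0,0,-0.9,0.2],[0.62,-0.9,-0.09,0,0,-1.4,0.2],[0.86,-1.24,-0.13,0,0,-2,0.2],[1.1,-1.58,-0.17,0,0,-2.5,0.2],[1.34,-1.92,-0.21,0,0,-3,0.2],[1.58,-2.26,-0.25,0,0,-3.6,0.2],[1.82,-2.6,-0.29,0,0,-4.1,0.2],[2.05,-2.92,-0.33,0,0,-4.6,0.2],[2.25,-3.2,-0.36,0,0,-5,0.2]],
  ],
)

```text
time_s: 6.33
tool_pos: [0.5099, 0.0087, 0.0189]
eef_rot: [0.63, -0.321, -0.321, -0.629]
force: [-4.2, 0.3, 2.6]
gripper_width: 0.0173
```

```bash
python3 -c "
from h import *
st();cap()
delta((.55,.003,.019),toolR(0,40))"
```

```text
t 6.33 pos [0.5099 0.0087 0.0189] F [-4.22  0.26  2.63] q [-0.165  0.095 -1.037 -0.183  0.095 -0.135] w 0.0173
[[0.587, -0.81, -0.0], [-0.001, -0.001, 1.0], [-0.81, -0.587, -0.001]]
cap px 315.9615478515625 187.61538696289062 10.520920753479004 bbox 306 178 21 21 world [0.5459 0.0098 0.205 ]
shift cm [ 2.32 -3.21 -0.56] rot deg [ 0.06 -0.06 -4.03]
```

Emit:
step_arm(
  targets=[
    [[0.22,-0.3,-0.06,0,0,-0.4,0.2],[0.46,-0.64,-0.12,0,0,-0.8,0.2],[0.7,-0.97,-0.18,0,0,-1.2,0.2],[0.94,-1.3,-0.24,0,0,-1.6,0.2],[1.17,-1.62,-0.3,0,0,-2,0.2],[1.4,-1.94,-0.36,0,0,-2.4,0.2],[1.63,-2.26,-0.42,0,0,-2.8,0.2],[1.86,-2.57,-0.48,0,0,-3.2,0.2],[2.09,-2.89,-0.54,0,0,-3.6,0.2],[2.32,-3.21,-0.6,0,0,-4,0.2]],
  ],
)

```text
time_s: 7.22
tool_pos: [0.5495, 0.0027, 0.0189]
eef_rot: [0.641, -0.299, -0.299, -0.64]
force: [-1.1, 0.9, -2.0]
gripper_width: 0.0171
```

```bash
python3 -c "
from h import *
st();cap('t7')
delta((.58,-.0025,.019),toolR(0,40))"
```

```text
t 7.22 pos [0.5495 0.0027 0.0189] F [-1.15  0.9  -1.95] q [-0.171  0.172 -1.013 -0.304  0.108 -0.132] w 0.0171
[[0.642, -0.767, -0.0], [-0.001, -0.001, 1.0], [-0.767, -0.642, -0.001]]
cap px 318.0594177246094 171.19801330566406 10.442450523376465 bbox 308 161 21 21 world [0.5856 0.0039 0.205 ]
shift cm [ 1.93 -2.27 -0.51] rot deg [ 0.07 -0.07 -0.01]
```

View pics/t7.png

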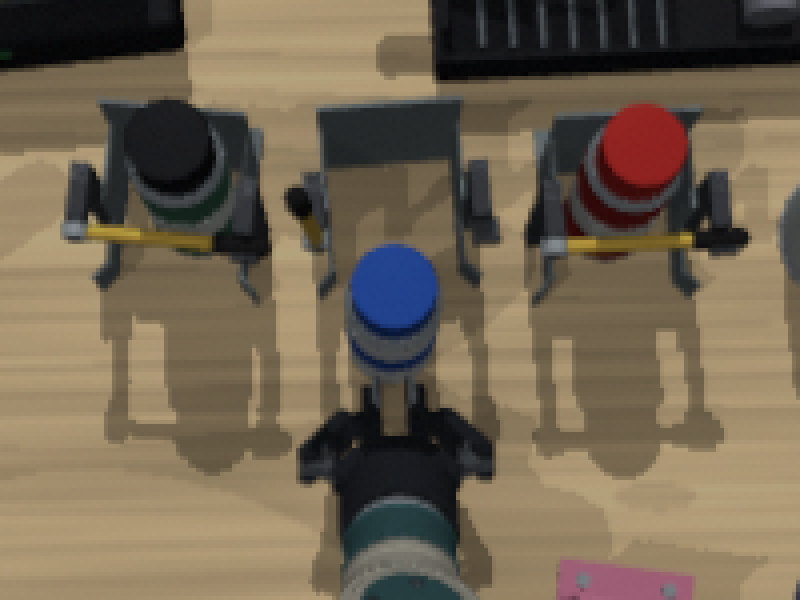

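Emit:
step_arm(
  targets=[
    [[0.17,-0.2,-0.05,0,0,0,0.2],[0.37,-0.44,-0.11,0,0,0,0.2],[0.58,-0.68,-0.17,0,0,0,0.2],[0.78,-0.92,-0.23,0,0,0,0.2],[0.98,-1.15,-0.29,0,0,0,0.2],[1.17,-1.38,-0.35,0,0,0,0.2],[1.36,-1.6,-0.41,0,0,0,0.2],[1.55,-1.82,-0.47,0,0,0,0.2],[1.74,-2.05,-0.52,0,0,0,0.2],[1.93,-2.27,-0.57,0,0,0,0.2]],
  ],
)

```text
time_s: 8.1
tool_pos: [0.5793, -0.003, 0.0188]
eef_rot: [0.641, -0.299, -0.299, -0.64]
force: [-2.0, 0.4, 0.1]
gripper_width: 0.0169
```

```bash
python3 -c "
from h import *
st();cap('t8')
delta((.61,-.003,.019),toolR(0,40))
cv2.imwrite('pics/s8.png',eyes.get_image('scene')[140:290,260:460,::-1].repeat(4,0).repeat(4,1)[:600])
"
```

```text
t 8.1 pos [ 0.5793 -0.003   0.0188] F [-1.99  0.38  0.15] q [-0.172  0.212 -0.953 -0.283  0.109 -0.134] w 0.0169
[[0.642, -0.767, -0.0], [-0.001, -0.001, 1.0], [-0.767, -0.642, -0.002]]
cap px 320.0 159.1875 10.388081550598145 bbox 310 149 21 21 world [ 0.6148 -0.0015  0.205 ]
shift cm [ 1.93 -2.28  0.02] rot deg [ 0.07 -0.07 -0.03]
```

View pics/s8.png

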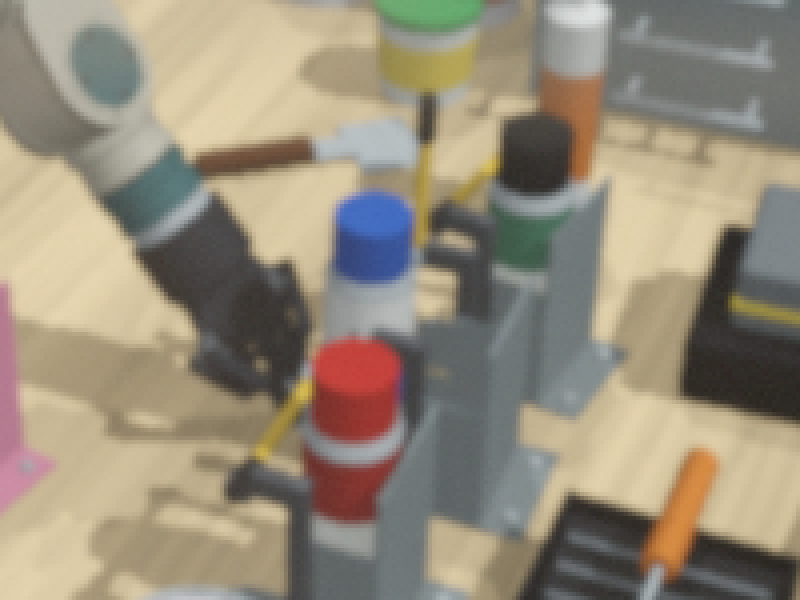

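View pics/t8.png

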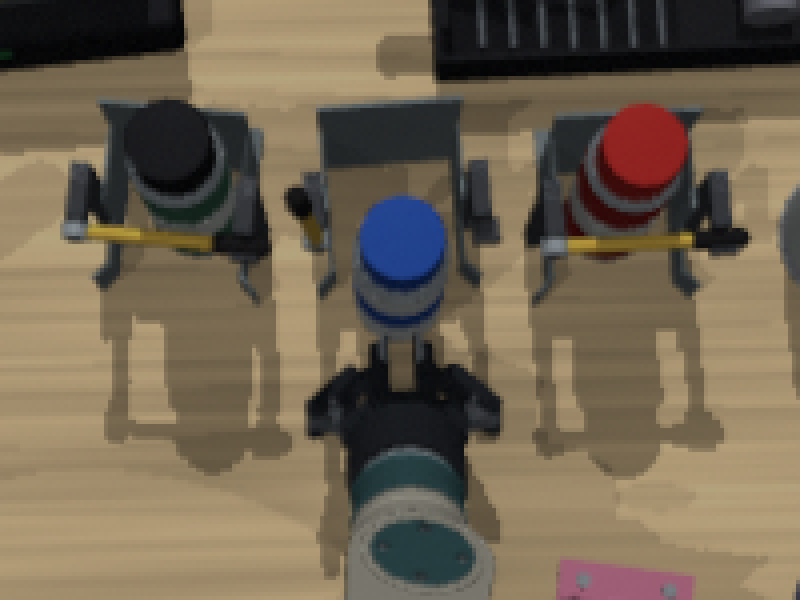

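Emit:
step_arm(
  targets=[
    [[0.17,-0.2,0,0,0,0,0.2],[0.37,-0.44,0,0,0,0,0.2],[0.58,-0.68,0.01,0,0,0,0.2],[0.78,-0.92,0.02,0,0,0,0.2],[0.98,-1.15,0.03,0,0,0,0.2],[1.17,-1.38,0.04,0,0,0,0.2],[1.36,-1.6,0.05,0,0,0,0.2],[1.55,-1.82,0.06,0,0,0,0.2],[1.74,-2.05,0.08,0,0,0,0.2],[1.93,-2.27,0.1,0,0,0,0.2]],
  ],
)

```text
time_s: 9.03
tool_pos: [0.6091, -0.0019, 0.0186]
eef_rot: [0.641, -0.299, -0.299, -0.64]
force: [-2.9, -0.4, 2.6]
gripper_width: 0.0169
```

```bash
python3 -c "
from h import *
st();cap('t9')
delta((.638,-.0005,.019),toolR(0,40))
"
```

```text
t 9.03 pos [ 0.6091 -0.0019  0.0186] F [-2.93 -0.43  2.59] q [-0.157  0.25  -0.893 -0.263  0.099 -0.122] w 0.0169
[[0.642, -0.767, -0.0], [-0.001, -0.001, 1.0], [-0.767, -0.642, -0.002]]
cap px 319.6919250488281 146.919189453125 10.516108512878418 bbox 310 137 21 21 world [ 0.645  -0.0015  0.205 ]
shift cm [ 1.79 -2.16  0.15] rot deg [ 0.07 -0.06 -0.04]
```

View pics/t9.png

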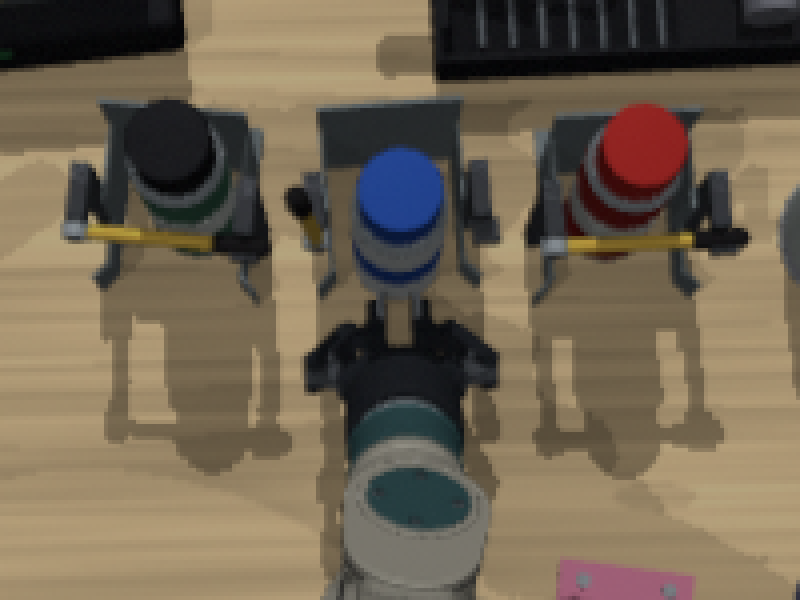

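Emit:
step_arm(
  targets=[
    [[0.17,-0.2,0,0,0,0,0.2],[0.37,-0.44,0.02,0,0,0,0.2],[0.58,-0.68,0.04,0,0,0,0.2],[0.78,-0.92,0.06,0,0,0,0.2],[0.98,-1.16,0.08,0,0,0,0.2],[1.17,-1.39,0.1,0,0,0,0.2],[1.35,-1.61,0.11,0,0,0,0.2],[1.52,-1.82,0.12,0,0,0,0.2],[1.66,-1.99,0.13,0,0,0,0.2],[1.79,-2.14,0.14,0,0,0,0.2]],
  ],
)

```text
time_s: 9.92
tool_pos: [0.6368, -0.0004, 0.0183]
eef_rot: [0.641, -0.3, -0.299, -0.64]
force: [-2.8, -0.4, 0.9]
gripper_width: 0.0167
```

```bash
python3 -c "
from h import *
st();cap('t10')
im=eyes.get_image('scene');cv2.imwrite('pics/s10.png',im[140:290,260:460,::-1].repeat(4,0).repeat(4,1))
"
```

```text
t 9.92 pos [ 6.368e-01 -4.000e-04  1.830e-02] F [-2.8  -0.42  0.88] q [-0.144  0.285 -0.836 -0.242  0.091 -0.112] w 0.0167
[[0.641, -0.767, -0.0], [-0.001, -0.001, 1.0], [-0.767, -0.641, -0.001]]
cap px 318.7903137207031 135.68548583984375 10.468835830688477 bbox 309 126 21 21 world [ 0.6728 -0.      0.205 ]
```

View pics/t10.png

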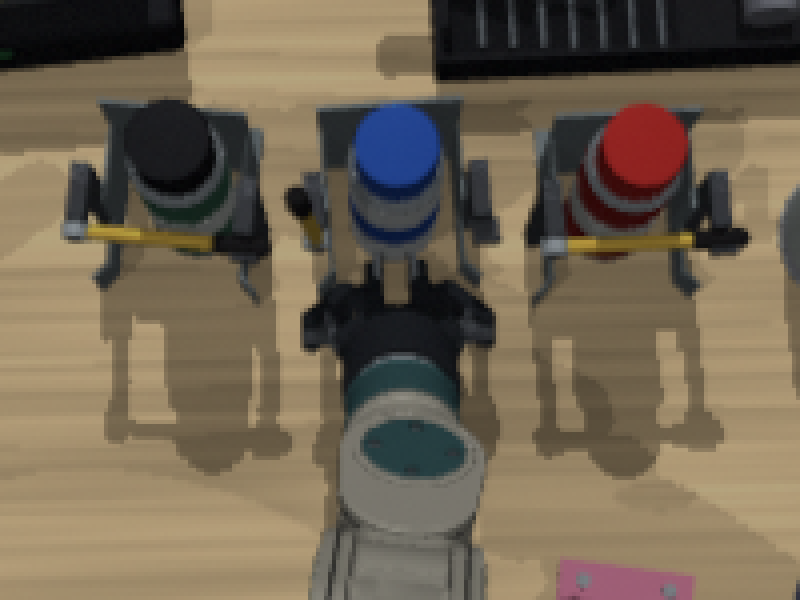

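View pics/s10.png

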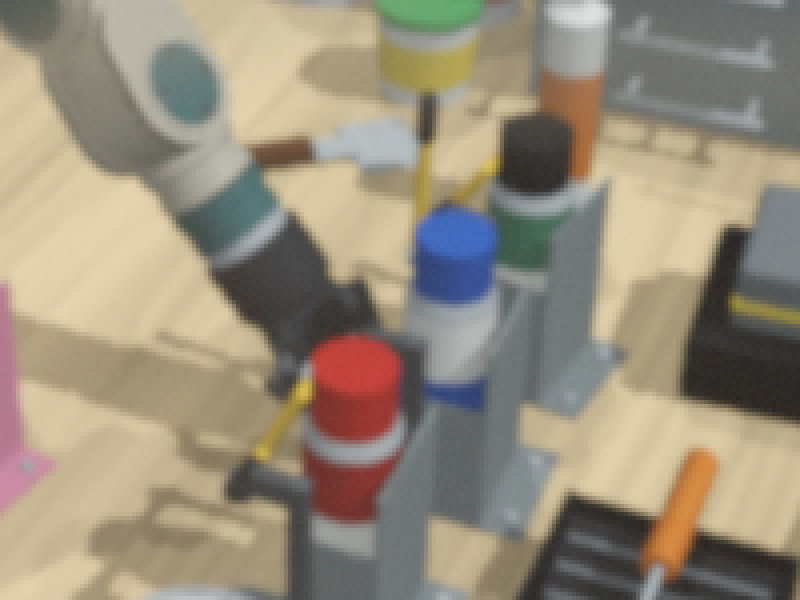

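Emit:
step_arm(
  targets=[
    [[0.03,-0.04,0,0,0,0,0.2],[0.06,-0.08,0,0,0,0,0.2],[0.1,-0.12,0,0,0,0,0.2],[0.13,-0.15,0,0,0,0,0.2],[0.16,-0.19,0,0,0,0,0.2],[0.19,-0.23,0,0,0,0,0.2],[0.22,-0.27,0,0,0,0,0.2],[0.26,-0.31,0,0,0,0,0.2],[0.26,-0.31,0,0,0,0,0.2],[0.26,-0.31,0,0,0,0,0.2]],
  ],
)

```text
time_s: 10.85
tool_pos: [0.6407, -0.0005, 0.0184]
eef_rot: [0.641, -0.3, -0.299, -0.64]
force: [-2.0, -0.5, 0.5]
gripper_width: 0.0171
```

```bash
python3 -c "
from h import *
st();cap()
"
```

```text
t 10.85 pos [ 6.407e-01 -5.000e-04  1.840e-02] F [-2.03 -0.54  0.48] q [-0.143  0.29  -0.828 -0.239  0.091 -0.111] w 0.0171
[[0.641, -0.767, -0.0], [-0.001, -0.001, 1.0], [-0.767, -0.641, -0.001]]
cap px 318.5952453613281 134.0 10.595331192016602 bbox 308 125 22 20 world [6.77e-01 4.00e-04 2.05e-01]
```

Emit:
step_arm(
  targets=[
    [[-0.1,0.12,0,0,0,0,0.2],[-0.4,0.48,0,0,0,0,0.2],[-1,1.2,0,0,0,0,0.2],[-2,2.4,0,0,0,0,0.1],[-3.2,3.8,0,0,0,0,0],[-4.6,5.4,0,0,0,0,0],[-6,6.8,0,0,0,0,0],[-7.6,7.8,0,0,0,0,0],[-10,7.5,0,0,0,0,0],[-12.5,6,0,0,0,0,0]],
  ],
)

```text
time_s: 11.73
tool_pos: [0.5076, 0.0006, 0.0712]
eef_rot: [-0.639, 0.303, 0.303, 0.639]
force: [1.0, 1.1, -0.2]
gripper_width: -0.0002
```

```bash
cat >> h.py <<'E'
DOCK=(.677,.0007,.055)
def barTCP(th,rho,tilt=20,xl=-.052):
    return dockpts(DOCK,[(xl,.053-rho*np.cos(th)+.005*np.sin(th)+.0145,.14+rho*np.sin(th)+.005*np.cos(th))])[0]
E
python3 -c "
from h import *
st();cap()
print(barTCP(1.6,.098)); delta((.56,.11,.30),toolR(.055,20))
im=eyes.get_image('top');cv2.imwrite('pics/t11.png',im[110:230,230:430,::-1].repeat(4,0).repeat(4,1))
im=eyes.get_image('scene');cv2.imwrite('pics/s11.png',im[140:290,260:460,::-1].repeat(4,0).repeat(4,1))
"
```

```text
t 11.73 pos [0.5076 0.0006 0.0712] F [ 0.99  1.05 -0.16] q [-0.199 -0.054 -1.04  -0.09   0.126 -0.155] w -0.0002
[[0.633, -0.774, 0.0], [0.0, 0.0, 1.0], [-0.774, -0.633, 0.001]]
cap px 318.5952453613281 134.0 10.595331192016602 bbox 308 125 22 20 world [6.77e-01 4.00e-04 2.05e-01]
[0.62093595 0.07308691 0.23781222]
shift cm [-13.78 -17.72  10.97] rot deg [-2.65 -1.68 20.2 ]
```

View pics/t11.png

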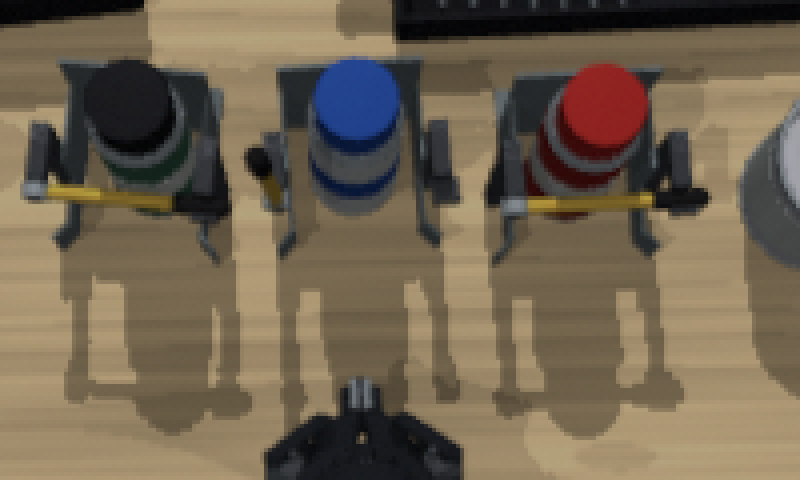

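View pics/s11.png

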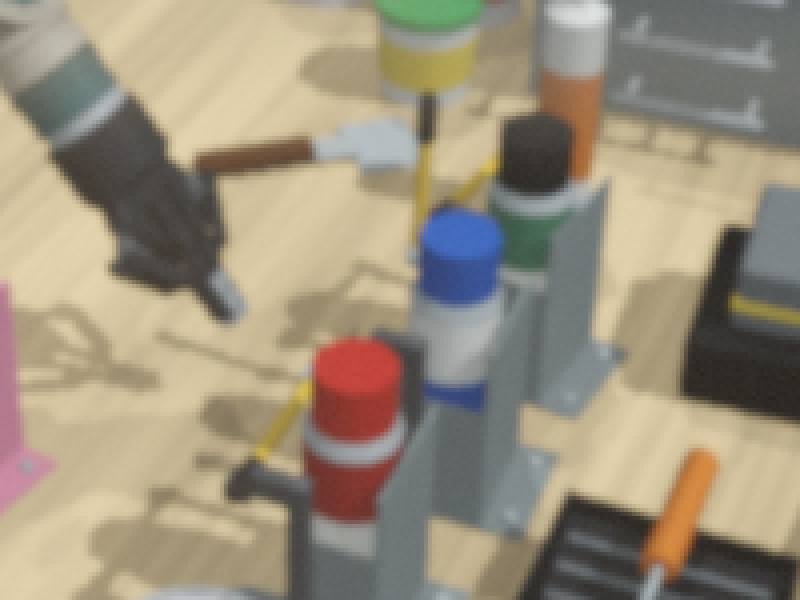

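```bash
python3 -c "
from h import *
print('tip',ray('top',(294.6,150.1),.257),'piv',ray('top',(299.2,160.5),.14), dockpts(DOCK,[(-.046,.053,.14)]))
for th in(1.57,1.65,1.7,1.75): print(th,dockpts(DOCK,[(-.046,.053-.118*np.cos(th),.14+.118*np.sin(th))])[0], proj('top',dockpts(DOCK,[(-.046,.053-.118*np.cos(th),.14+.118*np.sin(th))]))[0])
delta((.58,.125,.30),toolR(.055,20))
delta((.621,.11,.235),toolR(.055,20))
"
```

```text
tip [0.6260276  0.05725892 0.257     ] piv [0.62663558 0.05020888 0.14      ] [[0.62815603 0.05109113 0.14      ]]
1.57 [0.62816119 0.05099731 0.25799996] [297.29812734 149.03118778]
1.65 [0.62764279 0.06041328 0.25763007] [293.20099199 149.37636329]
1.7 [0.62732025 0.06627179 0.25701645] [290.66057803 149.63011368]
1.75 [0.62699979 0.07209236 0.25611034] [288.14587474 149.91206987]
shift cm [-12.69 -19.17  12.52] rot deg [-2.64 -1.74 20.33]
shift cm [ -5.08 -18.08  11.04] rot deg [-2.64 -1.74 20.33]
```

Emit:
step_arm(
  targets=[
    [[-2,-1.5,0.5,0,0,2,0],[-4,-3.5,1.5,0,0,5,0],[-6,-5.5,3,-0.5,-0.3,8,0],[-8,-7.5,4.5,-1,-0.6,11,0],[-9.5,-9.5,6,-1.4,-0.9,14,0],[-10.8,-11.5,7.5,-1.8,-1.2,17,0],[-11.8,-13.5,9,-2.2,-1.5,20.3,0],[-12.4,-15.5,10.5,-2.6,-1.7,20.3,0],[-12.7,-17.5,11.8,-2.6,-1.7,20.3,0],[-12.7,-19.2,12.5,-2.6,-1.7,20.3,0]],
  ],
)

```text
time_s: 12.72
tool_pos: [0.5818, 0.1265, 0.2966]
eef_rot: [0.588, -0.391, -0.424, -0.567]
force: [-0.2, -0.2, 1.0]
gripper_width: 0.0
```

```bash
python3 -c "
from h import *
st();
delta((.622,.115,.237),toolR(.055,20));delta((.622,.085,.237),toolR(.055,20))
im=eyes.get_image('wrist');cv2.imwrite('pics/w12.png',im[::-1,::-1,::-1])
"
```

```text
t 12.72 pos [0.5818 0.1265 0.2966] F [-0.17 -0.21  1.01] q [ 0.114 -0.031 -0.288  0.972 -0.018  0.056] w 0.0
[[0.335, -0.941, -0.056], [0.021, -0.052, 0.998], [-0.942, -0.336, 0.002]]
shift cm [ 6.94 -1.72 -1.38] rot deg [-0.01  0.13 -0.38]
shift cm [ 6.87 -1.57 -4.38] rot deg [-0.01  0.13 -0.38]
```

View pics/w12.png

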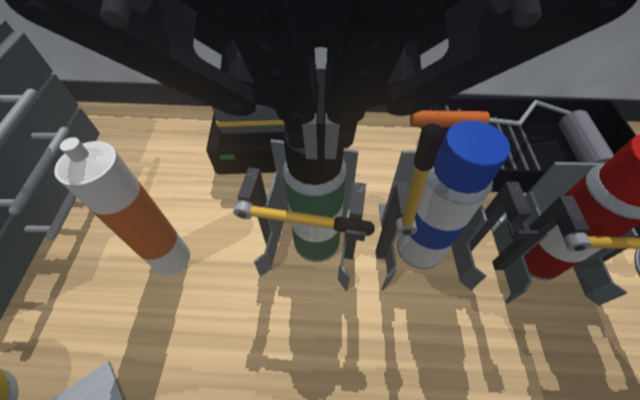

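Emit:
step_arm(
  targets=[
    [[0.8,-0.2,0,0,0,0,0],[1.6,-0.4,0,0,0,0,0],[2.4,-0.6,0,0,0,0,0],[3.2,-0.8,-0.1,0,0,0,0],[4,-1,-0.2,0,0,0,0],[4.8,-1.2,-0.3,0,0,0,0],[5.6,-1.4,-0.5,0,0,0,0],[6.3,-1.6,-0.8,0,0,0,0],[6.9,-1.7,-1.1,0,0,0,0],[6.9,-1.7,-1.4,0,0,0,0]],
  ],
)

```text
time_s: 13.6
tool_pos: [0.6199, 0.1127, 0.2352]
eef_rot: [0.588, -0.392, -0.424, -0.567]
force: [0.3, 0.1, -0.1]
gripper_width: -0.0001
```

```bash
python3 -c "
from h import *
s=st();
for th,rho in((1.62,.098),(1.4,.096),(1.2,.093),(1.0,.09),(.8,.087),(.6,.084),(.4,.081),(.2,.079),(0,.078)):
    print(th,barTCP(th,rho).round(4));delta(barTCP(th,rho),toolR(.055,20),s)
im=eyes.get_image('wrist');cv2.imwrite('pics/w13.png',im[::-1,::-1,::-1])
im=eyes.get_image('top');cv2.imwrite('pics/t13.png',im[110:230,230:430,::-1].repeat(4,0).repeat(4,1))
"
```

```text
t 13.6 pos [0.6199 0.1127 0.2352] F [ 0.28  0.06 -0.09] q [ 0.081  0.066 -0.319  0.846 -0.007  0.026] w -0.0001
[[0.333, -0.942, -0.054], [0.019, -0.05, 0.999], [-0.943, -0.333, 0.002]]
1.62 [0.6208 0.075  0.2376]
shift cm [-0.27  0.02 -3.76] rot deg [-0.1   0.07 -0.53]
1.4 [0.622  0.0539 0.2355]
shift cm [-0.07  0.09 -5.88] rot deg [-0.1   0.07 -0.53]
1.2 [0.623  0.0362 0.2285]
shift cm [ 0.59  0.32 -7.65] rot deg [-0.1   0.07 -0.53]
1.0 [0.6238 0.0209 0.2184]
shift cm [ 1.53  0.65 -9.19] rot deg [-0.1   0.07 -0.53]
0.8 [0.6245 0.0083 0.2059]
shift cm [  2.71   1.06 -10.45] rot deg [-0.1   0.07 -0.53]
0.6 [ 0.625  -0.0012  0.1916]
shift cm [  4.06   1.54 -11.4 ] rot deg [-0.1   0.07 -0.53]
0.4 [ 0.6254 -0.0073  0.1761]
shift cm [  5.52   2.05 -12.02] rot deg [-0.1   0.07 -0.53]
0.2 [ 0.6256 -0.0111  0.1606]
shift cm [  6.98   2.57 -12.4 ] rot deg [-0.1   0.07 -0.53]
0 [ 0.6257 -0.0126  0.145 ]
shift cm [  8.45   3.09 -12.56] rot deg [-0.1   0.07 -0.53]
```

View pics/w13.png

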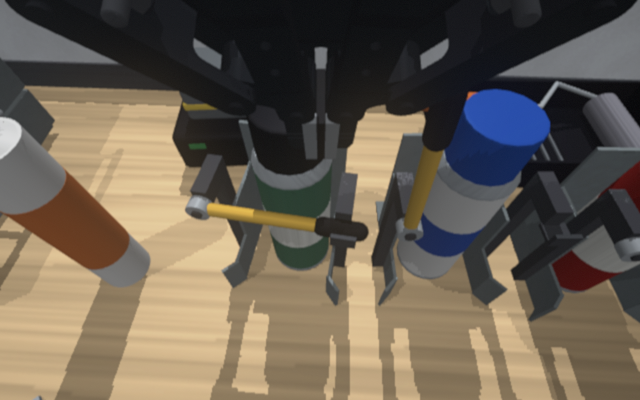

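View pics/t13.png

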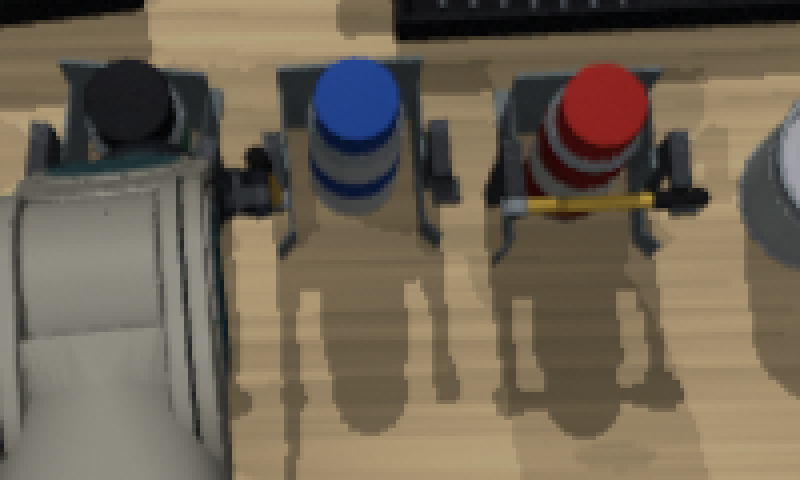

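Emit:
step_arm(
  targets=[
    [[-0.2,0,-0.9,0,0,0,0],[-0.27,0,-1.8,0,0,0,0],[-0.27,0,-2.8,0,0,0,0],[-0.27,0,-3.8,0,0,0,0],[-0.17,0.05,-4.8,0,0,0,0],[-0.07,0.1,-5.9,0,0,0,0],[0.25,0.2,-6.8,0,0,0,0],[0.6,0.3,-7.65,0,0,0,0],[1.05,0.5,-8.45,0,0,0,0],[1.5,0.65,-9.2,0,0,0,0]],
  ],
)

```text
time_s: 14.53
tool_pos: [0.6239, 0.0203, 0.2198]
eef_rot: [0.588, -0.392, -0.423, -0.567]
force: [-0.5, 0.8, -0.0]
gripper_width: 0.0003
```

```bash
python3 -c "
from h import *
s=st();
for th,rho in((.8,.087),(.6,.084),(.4,.081),(.2,.079),(0,.078)):
    print(th,barTCP(th,rho).round(4));delta(barTCP(th,rho),toolR(.055,20),s)
im=eyes.get_image('wrist');cv2.imwrite('pics/w14.png',im[::-1,::-1,::-1])
im=eyes.get_image('scene');cv2.imwrite('pics/s14.png',im[120:270,260:460,::-1].repeat(4,0).repeat(4,1))
"
```

```text
t 14.53 pos [0.6239 0.0203 0.2198] F [-0.55  0.8  -0.02] q [-0.095  0.064 -0.355  0.814  0.051 -0.14 ] w 0.0003
[[0.334, -0.941, -0.054], [0.02, -0.05, 0.999], [-0.942, -0.335, 0.002]]
0.8 [0.6245 0.0083 0.2059]
shift cm [ 1.31  0.47 -1.2 ] rot deg [-0.1   0.07 -0.43]
0.6 [ 0.625  -0.0012  0.1916]
shift cm [ 2.66  0.95 -2.15] rot deg [-0.1   0.07 -0.43]
0.4 [ 0.6254 -0.0073  0.1761]
shift cm [ 4.11  1.46 -2.77] rot deg [-0.1   0.07 -0.43]
0.2 [ 0.6256 -0.0111  0.1606]
shift cm [ 5.57  1.98 -3.15] rot deg [-0.1   0.07 -0.43]
0 [ 0.6257 -0.0126  0.145 ]
shift cm [ 7.04  2.5  -3.31] rot deg [-0.1   0.07 -0.43]
```

View pics/w14.png

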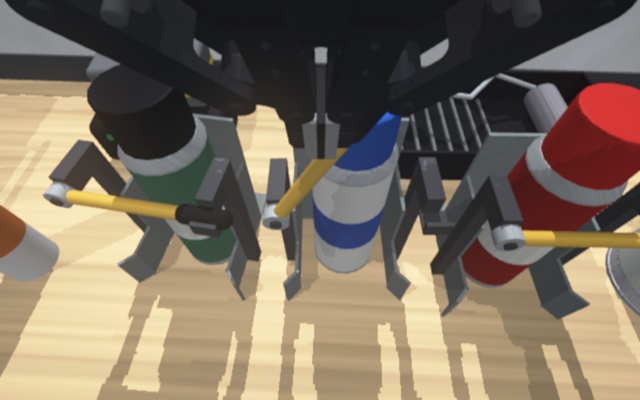

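View pics/s14.png

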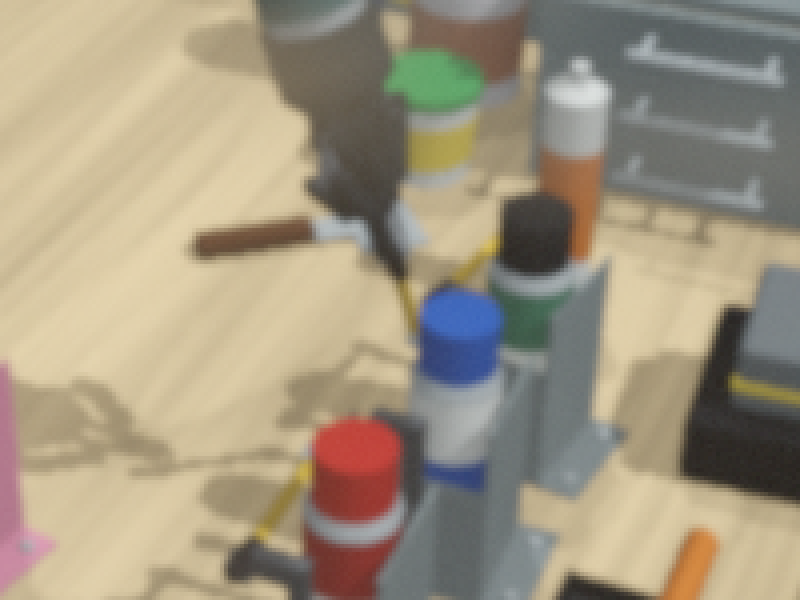

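Emit:
step_arm(
  targets=[
    [[0.6,0.2,-0.6,0,0,0,0],[1.3,0.45,-1.2,0,0,0,0],[2,0.7,-1.7,0,0,0,0],[2.7,0.95,-2.15,0,0,0,0],[3.4,1.2,-2.5,0,0,0,0],[4.1,1.45,-2.8,0,0,0,0],[4.8,1.7,-3,0,0,0,0],[5.4,1.9,-3.1,0,0,0,0],[6,2.1,-3.2,0,0,0,0],[6.4,2.3,-3.2,0,0,0,0]],
  ],
)

```text
time_s: 15.47
tool_pos: [0.6253, -0.0106, 0.1513]
eef_rot: [0.588, -0.392, -0.424, -0.567]
force: [-0.5, -1.0, -0.1]
gripper_width: -0.0001
```

```bash
python3 -c "
from h import *
s=st();
for th,rho in((.1,.078),(0,.078)):
    print(th,barTCP(th,rho).round(4));delta(barTCP(th,rho),toolR(.055,20),s)
im=eyes.get_image('wrist');cv2.imwrite('pics/w15.png',im[::-1,::-1,::-1])
"
```

```text
t 15.47 pos [ 0.6253 -0.0106  0.1513] F [-0.5  -1.03 -0.07] q [-0.153  0.127 -0.44   0.67   0.071 -0.195] w -0.0001
[[0.334, -0.941, -0.054], [0.02, -0.05, 0.999], [-0.942, -0.335, 0.002]]
0.1 [ 0.6256 -0.0118  0.1528]
shift cm [-0.12 -0.07 -0.11] rot deg [-0.09  0.08 -0.45]
0 [ 0.6257 -0.0126  0.145 ]
shift cm [ 0.61  0.18 -0.2 ] rot deg [-0.09  0.08 -0.45]
```

View pics/w15.png

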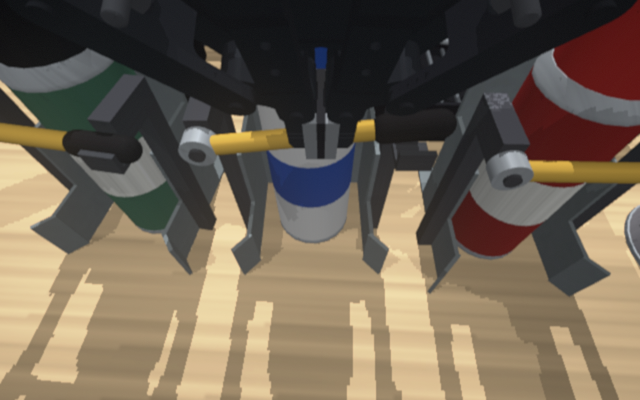

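Emit:
step_arm(
  targets=[
    [[0.09,0.03,0,0,0,0,0],[0.18,0.07,0,0,0,0,0],[0.27,0.1,0,0,0,0,0],[0.36,0.13,0,0,0,0,0],[0.45,0.16,0,0,0,0,0],[0.52,0.18,0,0,0,0,0],[0.57,0.2,0,0,0,0,0],[0.62,0.22,0,0,0,0,0],[0.66,0.23,0,0,0,0,0],[0.66,0.23,0,0,0,0,0]],
  ],
)

```text
time_s: 16.35
tool_pos: [0.6257, -0.0106, 0.1454]
eef_rot: [0.588, -0.391, -0.423, -0.567]
force: [0.5, -0.4, -0.1]
gripper_width: -0.0001
```

```bash
python3 -c "
from h import *
s=st()
im=eyes.get_image('wrist');cv2.imwrite('pics/w16.png',im[::-1,::-1,::-1])
"
```

```text
t 16.35 pos [ 0.6257 -0.0106  0.1454] F [ 0.54 -0.39 -0.07] q [-0.153  0.134 -0.447  0.655  0.071 -0.195] w -0.0001
[[0.335, -0.941, -0.054], [0.02, -0.05, 0.999], [-0.942, -0.336, 0.002]]
```

View pics/w16.png

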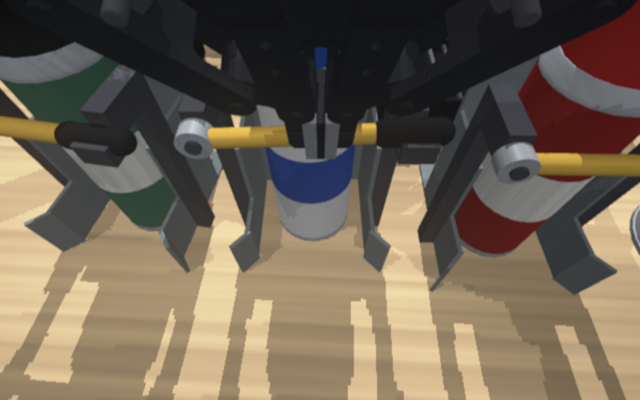

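Emit:
step_arm(
  targets=[
    [[0.04,0.01,0,0,0,0,0],[0.08,0.03,0,0,0,0,0],[0.12,0.04,0,0,0,0,0],[0.16,0.06,0,0,0,0,0],[0.2,0.07,0,0,0,0,0],[0.24,0.08,0,0,0,0,0],[0.28,0.1,0,0,0,0,0],[0.28,0.1,0,0,0,0,0],[0.28,0.1,0,0,0,0,0],[0.28,0.1,0,0,0,0,0]],
  ],
)

```text
time_s: 17.23
tool_pos: [0.6257, -0.0106, 0.1429]
eef_rot: [0.588, -0.391, -0.423, -0.567]
force: [-2.8, -0.7, 4.5]
gripper_width: 0.0001
```

```bash
python3 -c "
from h import *
s=st()
im=eyes.get_image('wrist');cv2.imwrite('pics/w17.png',im[::-1,::-1,::-1])
im=eyes.get_image('scene');cv2.imwrite('pics/s17.png',im[120:270,260:460,::-1].repeat(4,0).repeat(4,1))
"
```

```text
t 17.23 pos [ 0.6257 -0.0106  0.1429] F [-2.76 -0.69  4.54] q [-0.153  0.136 -0.45   0.649  0.071 -0.195] w 0.0001
[[0.335, -0.941, -0.054], [0.02, -0.05, 0.999], [-0.942, -0.336, 0.002]]
```

View pics/w17.png

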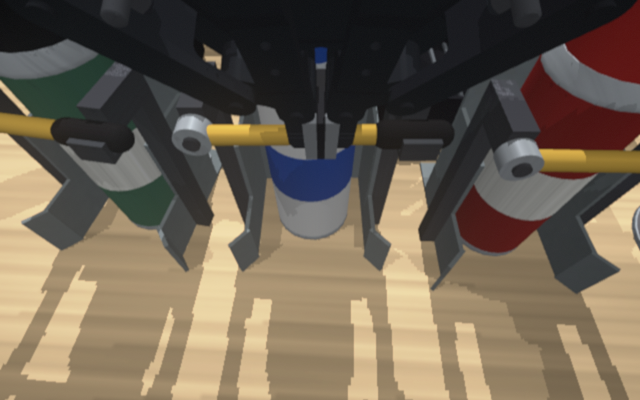

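View pics/s17.png

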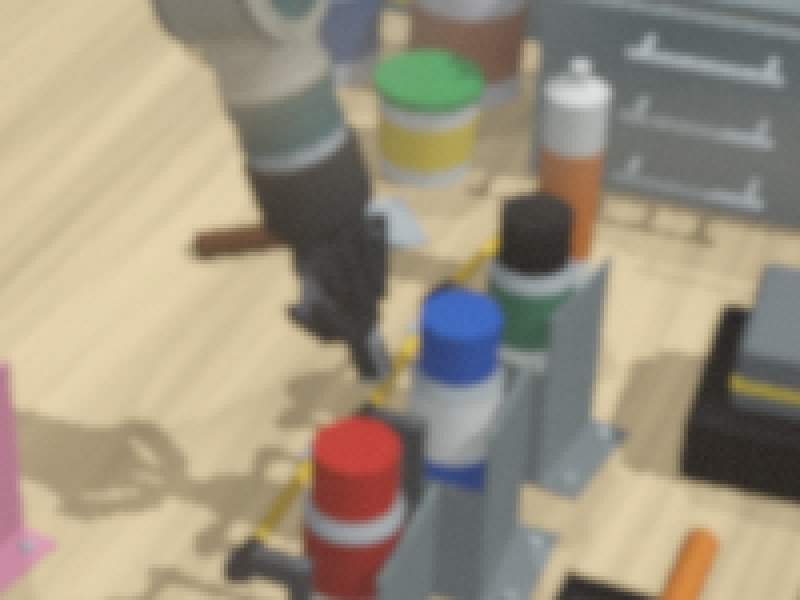

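Emit:
step_arm(
  targets=[
    [[0.02,0.01,0,0,0,0,0],[0.04,0.02,0,0,0,0,0],[0.06,0.02,0,0,0,0,0],[0.08,0.03,0,0,0,0,0],[0.1,0.04,0,0,0,0,0],[0.1,0.04,0,0,0,0,0],[0.1,0.04,0,0,0,0,0],[0.1,0.04,0,0,0,0,0],[0.1,0.04,0,0,0,0,0],[0.1,0.04,0,0,0,0,0]],
  ],
)

```text
time_s: 18.17
tool_pos: [0.6258, -0.0106, 0.1427]
eef_rot: [0.588, -0.391, -0.423, -0.567]
force: [-6.1, -0.1, 9.3]
gripper_width: 0.0003
```

```bash
python3 -c "
from h import *
s=st();cap()
"
```

```text
t 18.17 pos [ 0.6258 -0.0106  0.1427] F [-6.13 -0.06  9.33] q [-0.153  0.136 -0.451  0.648  0.071 -0.195] w 0.0003
[[0.336, -0.94, -0.054], [0.02, -0.05, 0.999], [-0.942, -0.337, 0.001]]
cap px 318.7162170410156 133.94595336914062 10.487008094787598 bbox 309 125 21 20 world [6.772e-01 1.000e-04 2.050e-01]
```

Emit:
step_arm(
  targets=[
    [[-0.2,-0.07,0,0,0,0,0],[-0.5,-0.1,0,0,0,0,0],[-1.2,-0.1,0,0,0,0,0],[-2.5,0,0,0,0,0,0],[-4,0.5,0,0,0,0,0],[-6,1.5,0,0,0,0,0],[-8,3,0,0,0,0,0],[-10,5,0,0,0,0,0],[-12,7,0,0,0,0,0],[-14,9,0,0,0,0,0]],
  ],
)

```text
time_s: 19.05
tool_pos: [0.4925, -0.0177, 0.2434]
eef_rot: [0.588, -0.392, -0.424, -0.567]
force: [0.6, -0.2, 0.7]
gripper_width: 0.0003
```

```bash
python3 -c "
from h import *
s=st();cap()
im=eyes.get_image('wrist');cv2.imwrite('pics/w18.png',im[::-1,::-1,::-1])
im=eyes.get_image('top');cv2.imwrite('pics/t18.png',im[:,:,::-1])
im=eyes.get_image('scene');cv2.imwrite('pics/s18.png',im[120:270,260:460,::-1].repeat(4,0).repeat(4,1))
"
```

```text
t 19.05 pos [ 0.4925 -0.0177  0.2434] F [ 0.57 -0.15  0.71] q [-0.223 -0.199 -0.545  0.896  0.094 -0.262] w 0.0003
[[0.334, -0.941, -0.054], [0.02, -0.051, 0.999], [-0.942, -0.335, 0.002]]
cap px 318.5952453613281 134.0 10.595331192016602 bbox 308 125 22 20 world [6.77e-01 4.00e-04 2.05e-01]
```

View pics/w18.png

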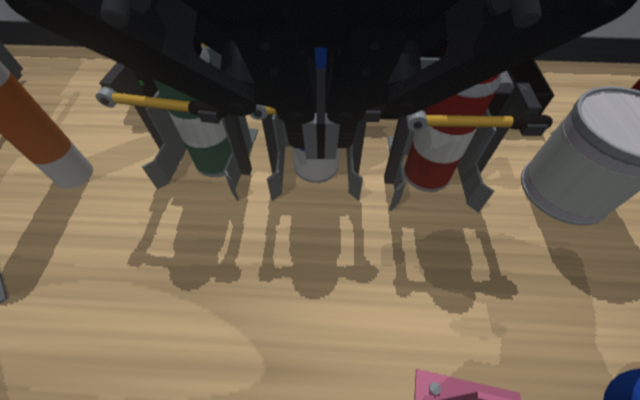

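View pics/s18.png

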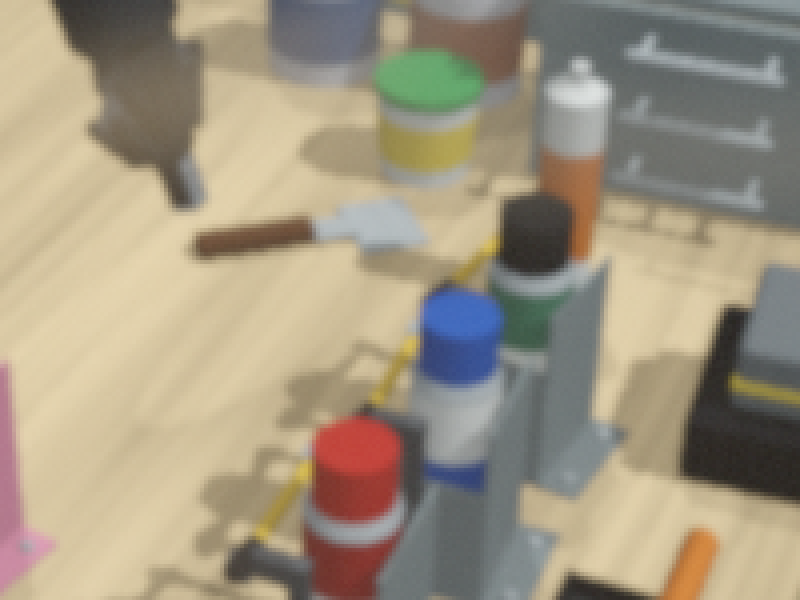

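View pics/t18.png

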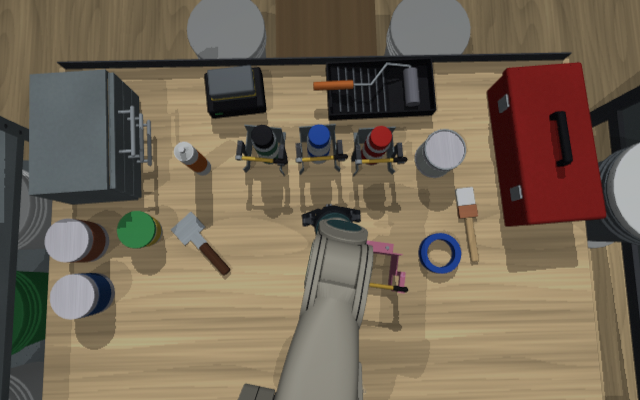

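```bash
python3 -c "
from h import *
im=cv2.imread('pics/t18.png');c=cv2.resize(im[115:185,225:415],None,fx=4,fy=4,interpolation=cv2.INTER_CUBIC)
P=dockpts(DOCK,[(-.046,.053,.14),(-.046,-.065,.14)]);print(proj('top',P))
d=cv2.absdiff(im,cv2.imread('pics/top0.png')).max(2);d=cv2.resize(d[115:305,150:500],None,fx=2,fy=2)
cv2.imwrite('pics/f.png',np.vstack([cv2.copyMakeBorder(c,0,0,0,0,0),]));cv2.imwrite('pics/d.png',d*3)"
```

```text
[[298.84214377 159.92142951]
 [345.01112674 156.44175563]]
```

View pics/f.png

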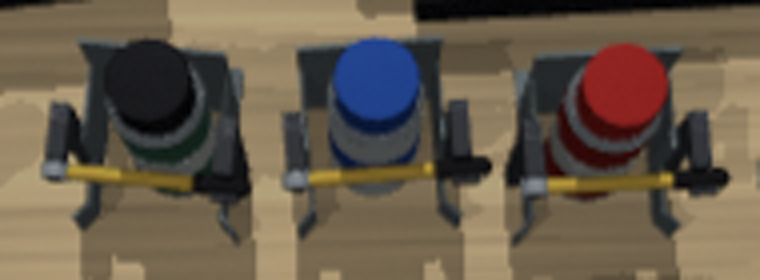

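View pics/d.png

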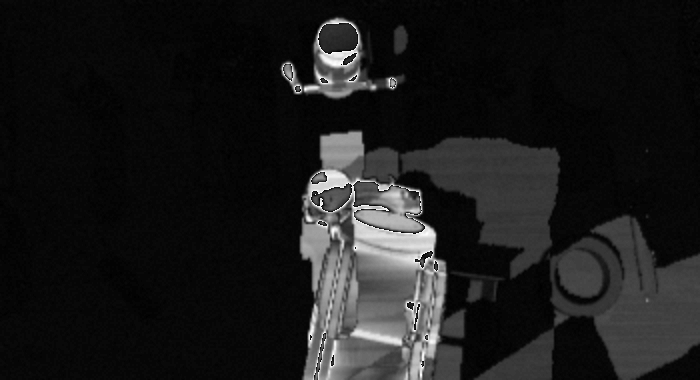

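The bar lies shut across the can, from its pivot at (298,160) to its tip at (346,157). My fit predicts a shut bar at (299,160)–(345,156). Compared with the first top picture, only the can, the bar, the arm and shadows have changed. I'm handing it in.

```bash
python3 -c "
from station import order
print(order.finish_job())"
```

```text
the job is handed in; nothing more can be done
None
```

The white-and-blue can is stowed in the middle grey dock and that dock's retaining bar is shut. I handed the job in at about 19 s of the 72 s allowed.

- **Pushing the can:** I slid it standing into the dock with the fingertips about 25–28 mm above the bench. The readings between moves showed at most about 5 N at the wrist.
- **Can position:** The last top picture puts the can upright at about (0.677, 0.000), within about 1 mm of my estimate of the bay's centre.
- **Closing the bar:** I pushed it over from the left and then down. At the end it stopped moving while the force rose to about 11 N. The final top view shows it where a shut bar should be, within about 1 pixel, and the scene view agrees.
- **Everything else:** Around the docks, comparing the first and last top pictures shows only the can, the bar, the arm and shadows changed. Objects at the far sides I checked only by eye in the last picture. The arm was clear of everything when I handed in.
- **Limits and disagreements:** Joint 3 came close to its limit (-1.076 against -1.08) during the approach. The scene and top cameras disagreed by about 5 mm on where the can started, and the wrist camera settled it. Forces were only read between moves, so brief peaks within a move were not seen.

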